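# Re-clamp a brass casting with its sprue up

### The arm

A 6-joint arm with a two-finger parallel gripper is mounted at the origin on the work surface. World frame = base frame: x ahead of the robot, y to its left, z up, the work surface at z = 0. Lengths are in m, angles in rad, forces in N, time in s.
With the tool pointing down it reaches from about 0.425 to 0.95 m from the base axis. Payload 3.5 kg.
Tool frame: the origin (TCP) lies on the centre line of the jaws, within the pads' length; the fingertips stand 25 mm ahead of it and the grasp point (between the pads) lies 6 mm ahead of it (ctrl.finger_overhang is the distance from the TCP to the fingertips, in m); z points along the fingers, y is the line along which they close (so a half turn about z gives the same grasp; the last joint's range is limited). The gripper opens to 85 mm and grips with 20 to 120 N. Pads are 22 mm wide; open, the fingers measure 114 mm over their backs; the gripper's body (76 mm by 85 mm) begins 54 mm behind the grasp point. The pads swing forward as they close: fully open they stand 13 mm farther back than shut.
Start: joints at [1.159, 0.286, 1.577, -0, 1.279, -0.15], TCP at [0.175, 0.652, 0.256] pointing down, gripper open.
Joint ranges: [-2.77, 2.77], [-0.9, 2.22], [0.21, 2.48], [-1.53, 4.67], [0.24, 2.81], [-2.84, 2.84]. Speed limits (rad/s): [2.79, 2.79, 3.14, 3.14, 3.14, 3.14].

### API

Orientations are given as a unit quaternion [x, y, z, w].
In Python, from plant import get_state, imaging, job, ctrl gives the robot as it stands.
- The arm moves only by the tool jog_arm, never from a script. Its argument "increments" is a list of rows, each an object of numbers: "dx", "dy", "dz": the shift along the world's x, y, z each as a share of 12 cm, from -1 to 1; "ax", "ay", "az": the turn, a rotation vector about the world's x, y, z each as a share of pi/2 rad, from -1 to 1; "gripper": the gripper command: -1 is shut, 1 is fully open, values between are in proportion. A call has 1 to 10 rows; each row is the pose to reach, as a shift and turn from the pose commanded when the call began; what a row does not reach only later rows make up. A row lasts 1/10 s, in which the tool goes at most 50 mm and 8.59 degrees, less where a joint would pass 70% of its speed; a pose out of reach is approached as far as the arm can. A call with a number of a shift or a turn outside -1 to 1 is refused whole. A call with a gripper value outside its range is refused whole. The fingers move at their own pace and stop on an object; "force" is the grip in N (left out, the last holds). Time passes only in rows, so rows that repeat a pose let the fingers close. It gives the time, the measured TCP pose, the force, the opening and the grip force at its end, in the units of the state.
- get_state(): the state, without advancing time (a new reading comes with each control period).
- imaging.read_camera(name): name is "side" or "top"; returns a dict with "frame" (400x640x3 uint8, blue, green, red), "depth" (400x640 float32, m along the optical axis (not along the pixel's ray), 0 where there is no reading), "camera_matrix" (3x3 intrinsics, pixels), "extrinsics" (4x4, takes a point from camera to world coordinates). Camera axes: x right, y up, looking along -z (the intrinsics and any distortion apply to the point x, -y, -z); pixel columns grow to the right and rows downward; lengths in m; the calibration is good to about 2 mm. A picture is of the moment at which its call begins.
- job.sign_off(): hands the job in; it is judged then, once.
The state is a dict: "time": time; "qpos": joint angles; "dq": joint speeds; "joint_efforts": joint torques, N m; "eef_pos": TCP position; "tcp_rot": TCP orientation; "contact_force": force on the tool from outside, world axes, zero at the start; "wrist_torque": the same for the moment, N m; "opening": opening from 0.0 (shut) to 1.0 (fully open); "finger_force": force on a finger pad.
Only numpy, scipy, OpenCV 4.12 (cv2) and the standard library are available. Lean on these libraries where they do the work, as an engineer would, in place of code of your own. Each camera call takes 0.05 s, during which the arm holds its last target. There are 200 camera calls.

### The job

Take the brass casting out of the slide-jaw vice, stand it on the pale refractory block with its round sprue stub straight up, and let go of it. Then take it again and clamp it in the vice for sawing: sprue straight up, foot flat on the bed, near the middle of the jaws' width, its narrow sides to the jaws, and the sliding jaw pushed up snug so that it is held against the fixed jaw. Leave the crucibles, flask and tongs where they are.

Things in the scene. Friction and masses are not known exactly. Their poses are not given: they have to be found in the camera images.
- casting: Brass casting, 0.6 kg: block 60 (x) by 28 (y) by 44 mm (z); round sprue stub, diameter 16, length 22 mm, in the middle of the +x end, along +x. Origin: centre of the block without stub. Broad sides (60 x 44) are the +-y faces, narrow sides (60 x 28) the +-z faces. Starts loose in the vice, z up, broad sides to the jaws, stub along the vice's +x, roughly away from the robot.
- sprue_tip (a point): Centre of the free end of the sprue stub, 52 mm from the casting's origin along its +x.
- vice: Low slide-jaw vice fixed to the counter. Bed 84 (x) by 190 mm (y), flat, top 24 mm above the counter. Origin under the bed's centre, on the counter; z up. Jaws close along y. Fixed jaw: face at y = +40 mm, body on to y = +74 mm. Both jaws: 76 mm wide (x -38 to 38), tops 38 mm above the counter (14 above the bed). Open at its +x and -x ends.
- jaw (a joint): Sliding jaw: the gap between the jaw faces in m, 0 (touching) to 0.062 (open). Opens towards the vice's -y: its face is at vice y = 40 mm minus the gap. About 3 N of friction, no spring, stays where left. Starts at 30 to 36 mm.
- jaw_knob (a point): Grip point of the sliding jaw's upright knob, a chrome pin of diameter 16 mm standing 42 mm above the jaw (top 80 mm above the counter), 58 mm behind the jaw's face (towards vice -y), at vice x = 0. The point is on its axis, 64 mm above the counter. The jaw reaches 14 mm further back. It moves with the jaw.
- brick: Pale refractory soldering block fixed to the counter, 110 mm (x) by 150 mm (y) by 30 mm high, flat top. Origin under its centre, on the counter.
- crucible_large: Bystander: graphite crucible standing upright, 72 mm across its rim, 90 mm high. Origin at the centre of its underside.
- crucible_small: Bystander: graphite crucible standing upright, 58 mm across its rim, 70 mm high. Origin at the centre of its underside.
- flask: Bystander: cast-iron casting flask, an open cylinder standing upright, 80 mm across, 100 mm high. Origin at the centre of its underside.
- tongs: Bystander: steel tongs lying flat along their x, 250 mm long, up to 50 mm wide, 10 mm high. Origin near the middle, 4 mm above the counter.
Things that resemble listed ones, but are neither listed nor needed, are in the scene too. There is more than one size of the vice; the one meant has the size given above.

How it is judged:
By the outcome, as a careful person would: the job done as asked, in the order asked, and still so for the second after the job is handed in, with the robot touching nothing.
It also fails if it takes over 72 s, if anything falls off the work surface, if the arm or the gripper's body presses on something with over 40 N, if the wrist force passes 120 N, or if a joint passes its speed limit or range.

## Working session

There is one attempt and no reset: what is moved stays moved. The work goes in short steps, Python scripts to look and compute and a tool call to move; the robot and the scene stay as the last step left them, time stands still between calls to the robot, and variables do not carry over. Pictures are saved under pics/ and viewed, at most 10 in all, crops included, and the job is handed in when it is done.

Besides the shell and the picture viewer there is one more tool, called in YAML: its name, and indented under it one key for each argument. jog_arm: Moves the arm, as the interface text tells. Shift numbers are shares of 12 cm and turn numbers shares of pi/2 rad, none past 1 either way. Its arguments: {"type":"object","properties":{"increments":{"type":"array"},"force":{"type":"number"}},"required":["increments"]}

```bash
mkdir -p pics; cat > h.py <<'E'
import numpy as np, cv2
from plant import get_state, imaging, job, ctrl
def cloud(c):
    K=c["camera_matrix"];d=c["depth"];v,u=np.mgrid[:400,:640]
    p=np.stack([(u-K[0,2])/K[0,0]*d,-(v-K[1,2])/K[1,1]*d,-d],-1)
    T=c["extrinsics"]; return p@T[:3,:3].T+T[:3,3]
E
python3 - <<'E'
from h import *
s=get_state();print({k:np.round(v,3) for k,v in s.items()},ctrl.finger_overhang)
for n in("top","side"):
    c=imaging.read_camera(n);cv2.imwrite(f"pics/{n}0.png",c["frame"]);np.savez(f"{n}0.npz",**c);print(n,c["camera_matrix"],c["extrinsics"].round(3),c.keys())
E
```

```text
{'time': np.float64(0.0), 'qpos': array([ 1.159,  0.287,  1.578, -0.   ,  1.279, -0.15 ]), 'dq': array([-0.001, -0.001,  0.   ,  0.001, -0.001, -0.   ]), 'joint_efforts': array([-0.0000e+00, -4.0598e+01, -2.9263e+01, -0.0000e+00,  6.0000e-03,
       -0.0000e+00]), 'eef_pos': array([0.174, 0.651, 0.255]), 'tcp_rot': array([ 0.131,  0.991, -0.001, -0.   ]), 'contact_force': array([-0.324,  0.184, -0.326]), 'wrist_torque': array([ 0.052,  0.058, -0.03 ]), 'finger_force': np.float64(0.0), 'opening': np.float64(1.001)} 0.025
top [[431.80691697   0.         321.32489203]
 [  0.         431.80691697 203.84130177]
 [  0.           0.           1.        ]] [[-0.025  0.991 -0.129  0.414]
 [-1.    -0.026 -0.004 -0.064]
 [-0.007  0.129  0.992  0.969]
 [ 0.     0.     0.     1.   ]] dict_keys(['frame', 'depth', 'camera_matrix', 'extrinsics'])
side [[508.86598999   0.         310.39386298]
 [  0.         508.86598999 197.06543646]
 [  0.           0.           1.        ]] [[ 0.917  0.291 -0.273  0.201]
 [-0.399  0.682 -0.613 -0.84 ]
 [ 0.008  0.671  0.742  0.998]
 [ 0.     0.     0.     1.   ]] dict_keys(['frame', 'depth', 'camera_matrix', 'extrinsics'])
```

View pics/top0.png

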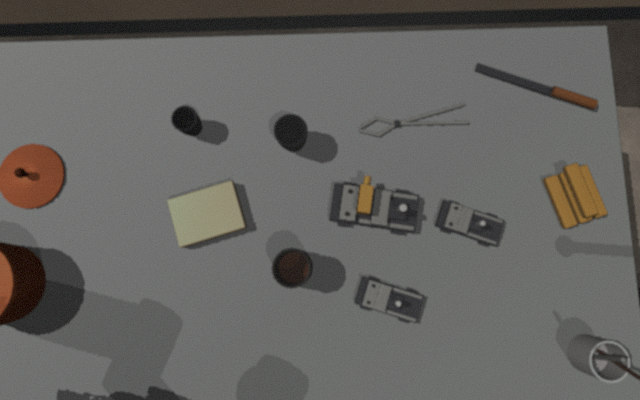

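View pics/side0.png

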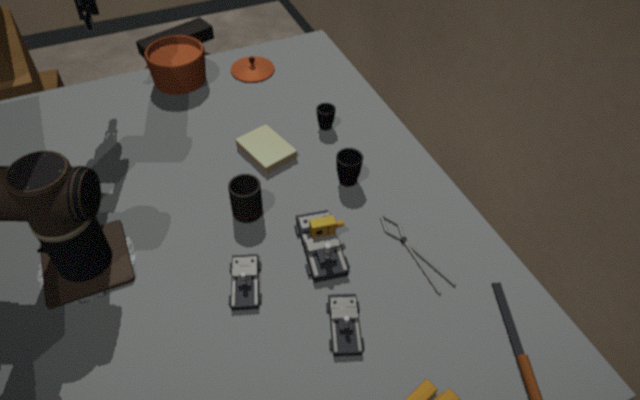

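The top view shows the vice with the casting at about (376,207): fixed jaw on the left, knob at (403,209), stub pointing up at (367,180). The brick is at (206,213), the flask at (292,267), the crucibles at (187,120) and (291,132), and the tongs at (415,122). The side view agrees. Next I'll measure.

```bash
cat >> h.py <<'E'
def ray(c,px,z):
    K=c["camera_matrix"];T=c["extrinsics"];px=np.atleast_2d(px).astype(float)
    d=np.c_[(px[:,0]-K[0,2])/K[0,0],-(px[:,1]-K[1,2])/K[1,1],-np.ones(len(px))]@T[:3,:3].T
    return T[:3,3]+d*((z-T[2,3])/d[:,2])[:,None]
def rect(p):
    r=cv2.minAreaRect((p[:,:2]*1000).astype(np.float32));return np.round(r[0],1),np.round(r[1],1),round(r[2],1)
E
python3 - <<'E'
from h import *
for n in("top","side"):
    c=dict(np.load(f"{n}0.npz"));P=cloud(c);f=c["frame"];hsv=cv2.cvtColor(f,cv2.COLOR_BGR2HSV)
    X,Y,Z=P[...,0],P[...,1],P[...,2]; ok=c["depth"]>0
    vs=ok&(np.hypot(X-.40,Y+.20)<.15)
    print(n,"table",np.median(Z[ok&(abs(Z)<.02)]))
    b=cv2.inRange(hsv,(22,40,100),(40,255,255))>0
    def big(m):
        k,l,s,ce=cv2.connectedComponentsWithStats(m.astype(np.uint8));
        return [(l==i,s[i]) for i in np.argsort(-s[1:,4])[:4]+1 if s[i,4]>40]
    for nm,m in(("pale",(hsv[...,1]>25)&(hsv[...,1]<130)&(hsv[...,2]>120)),("gold",(hsv[...,0]>8)&(hsv[...,0]<32)&(hsv[...,1]>130)&(hsv[...,2]>90))):
        for q,s in big(m):
            mm=q&ok
            print(nm,s,np.median(P[mm],0).round(3),"z90",np.percentile(Z[mm],90).round(4),rect(P[mm]))
    m=ok&(Z>.03)&(Z<.046)
    for q,s in big(m): print("h38",s,P[q].mean(0).round(4),rect(P[q]))
    m=ok&(Z>.06)&(Z<.2)
    for q,s in big(m): print("tall",s,P[q].mean(0).round(4),rect(P[q]))
    x,y,w,h=(320,165,120,80) if n=="top" else (285,200,80,90)
    cv2.imwrite(f"pics/{n}_c.png",cv2.resize(f[y:y+h,x:x+w],None,fx=6,fy=6,interpolation=cv2.INTER_CUBIC))
E
```

```text
top table 0.0014213465870651643
pale [ 167  181   77   66 3314] [0.522 0.195 0.031] z90 0.0336 (array([521.5, 199.5]), array([109.3, 157.5]), 15.6)
pale [  0 143  39  24  76] [0.683 0.643 0.007] z90 0.01 (array([680. , 637.4]), array([25.4, 97.6]), 32.1)
pale [  0 190  25  19  49] [0.561 0.648 0.003] z90 0.0077 (array([564.5, 643.9]), array([71.5, 14.4]), 54.4)
gold [   0  145   63   63 2571] [0.616 0.593 0.014] z90 0.0201 (array([621.1, 598.3]), array([145.9, 144. ]), 4.3)
gold [ 545  164   62   64 2257] [ 0.541 -0.617  0.02 ] z90 0.0378 (array([ 545.2, -622.5]), array([127. , 101.2]), 17.6)
gold [  0 252  13  63 579] [0.387 0.579 0.092] z90 0.1123 (array([385.9, 570.4]), array([120.6,  43.3]), 3.8)
gold [357 177  16  37 406] [ 0.543 -0.153  0.069] z90 0.0712 (array([ 550.5, -154.1]), array([27.5, 77.9]), 80.6)
h38 [ 167  180   78   67 2715] [0.5233 0.1931 0.032 ] (array([522.9, 193.4]), array([109.9, 149.5]), 15.6)
h38 [371 189  36  37 822] [ 0.5231 -0.1986  0.0391] (array([ 522.6, -207.5]), array([72.4, 76.9]), 80.2)
h38 [564 163  35  54 802] [ 0.5525 -0.6259  0.0365] (array([ 553
[... 1681 characters left out ...]
 (array([ 527.8, -174. ]), array([145.1,  80.4]), 80.4)
h38 [239 125  58  44 686] [0.5202 0.1897 0.0317] (array([520.3, 190. ]), array([110.6, 149.8]), 15.7)
h38 [ 56 245  55  34 256] [ 0.0113 -0.0473  0.0379] (array([  8.7, -35.4]), array([120.2,  52.6]), 13.0)
tall [ 435    0  205  165 9237] [1.3986 0.079  0.1276] (array([1398.1,  192.2]), array([982.4,  20.6]), 89.9)
tall [  29  201   78   70 2623] [ 0.0066 -0.0485  0.1305] (array([  5. , -29.4]), array([162.5,  72.4]), 2.8)
tall [ 144   36   62   46 2215] [0.3778 0.6265 0.0926] (array([380.8, 633.5]), array([188.1, 185. ]), 52.9)
tall [228 174  34  35 796] [ 0.3982 -0.0014  0.0842] (array([3.99e+02, 1.00e-01]), array([80.7, 78.2]), 71.1)
```

View pics/top_c.png

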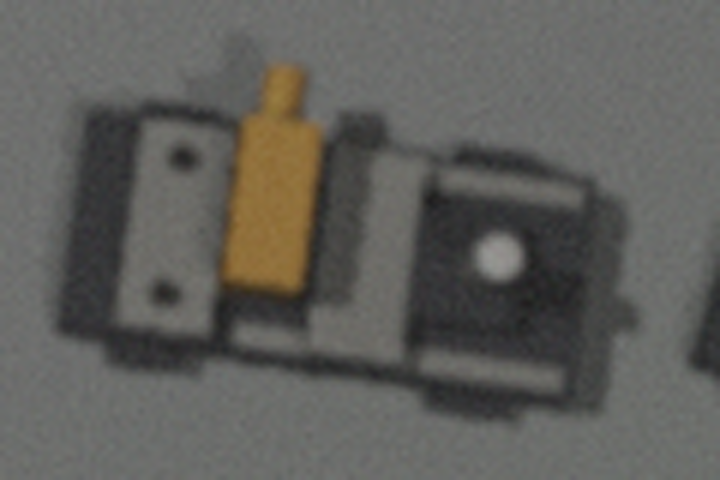

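The enlarged crop shows the casting lying between the jaws with its stub up-image (+x) at full-frame pixel (367,177), and the knob top at about (403,208). I'll refine this with rays.

```bash
python3 - <<'E'
from h import *
print([a for a in dir(ctrl) if a[0]!='_'])
c=dict(np.load("top0.npz"));s=dict(np.load("side0.npz"))
P=cloud(c);hsv=cv2.cvtColor(c["frame"],cv2.COLOR_BGR2HSV)
m=(hsv[...,0]>8)&(hsv[...,0]<32)&(hsv[...,1]>110)&(hsv[...,2]>70);m[:, :340]=0;m[:,400:]=0
v,u=np.nonzero(m);R=ray(c,np.c_[u,v],.068)
# block rows: use top-face points
q=m&(P[...,2]>.060);v,u=np.nonzero(q);R=ray(c,np.c_[u,v],.068);print("cast top ray",len(u),R.mean(0).round(4),rect(R))
v,u=np.nonzero(m&~q);print("lower",P[m&~q].mean(0).round(4))
st=m&(np.mgrid[:400,:640][0]<184);v,u=np.nonzero(st);R=ray(c,np.c_[u,v],.054);print("stub",R.mean(0).round(4),R.max(0).round(4))
# knob
q=(P[...,2]>.073)&(abs(P[...,0]-.52)<.03)&(abs(P[...,1]+.227)<.03);print("knob",q.sum(),P[q].mean(0).round(4))
g=cv2.cvtColor(c["frame"],cv2.COLOR_BGR2GRAY);w=np.zeros_like(m);w[200:216,396:412]=g[200:216,396:412]>150
v,u=np.nonzero(w);print("knob px",u.mean(),v.mean(),ray(c,[u.mean(),v.mean()],.08).round(4))
# jaw top plane
for n,C in(("top",c),("side",s)):
    P=cloud(C);X,Y,Z=P[...,0],P[...,1],P[...,2]
    q=(Z>.034)&(Z<.043)&(np.hypot(X-.53,Y+.17)<.16)
    o=np.array([.528,-.176]);ex=np.array([.986,-.165]);ey=np.array([.165,.986])
    L=(P[q][:,:2]-o)@np.c_[ex,ey]*1000;L=L[(abs(L[:,0])<45)]
    f=L[L[:,1]>35];j=L[L[:,1]<25]
    print(n,"fixed",np.percentile(f,[2,98],axis=0).round(1).tolist(),"slid",np.percentile(j,[2,98],axis=0).round(1).tolist())
E
```

```text
['Unreachable', 'finger_overhang']
cast top ray 378 [ 0.5407 -0.1525  0.068 ] (array([ 540.9, -152.6]), array([28.4, 61.1]), 80.7)
lower [ 0.5647 -0.1564  0.0524]
stub [ 0.5825 -0.1589  0.054 ] [ 0.591 -0.153  0.054]
knob 51 [ 0.5183 -0.2284  0.0802]
knob px nan nan [[nan nan nan]]
top fixed [[-36.9, 39.9], [36.8, 73.1]] slid [[-36.2, -64.4], [35.5, 3.6]]
side fixed [[-39.5, 38.0], [31.2, 72.8]] slid [[-38.5, -68.4], [33.9, 12.5]]<stdin>:14: RuntimeWarning: Mean of empty slice.
  ret = ret.dtype.type(ret / rcount)
```

```bash
cat >> h.py <<'E'
from scipy.spatial.transform import Rotation as Ro
def R(yd,a):
    "tool y at heading yd (deg); a>0: fingers lean towards heading yd+90 (i.e. -x like), deg from straight down"
    t=np.radians(yd);y=np.array([np.cos(t),np.sin(t),0]);back=np.array([-y[1],y[0],0]) 
    a=np.radians(a);z=np.sin(a)*back-np.cos(a)*np.array([0,0,1]);return Ro.from_matrix(np.c_[np.cross(y,z),y,z])
def step(p,Rt,p0=None,R0=None):
    s=get_state();p0=s["eef_pos"] if p0 is None else p0;R0=Ro.from_quat(s["tcp_rot"]) if R0 is None else R0
    print("d",((np.array(p)-p0)/.12).round(3),"a",((Rt*R0.inv()).as_rotvec()/(np.pi/2)).round(3))
E
python3 - <<'E'
from h import *
step([.45,.40,.27],R(80.7,0),np.array([.175,.652,.256]),Ro.from_quat([.131,.991,0,0]))
step([.57,-.16,.25],R(80.7,30),np.array([.45,.40,.27]),R(80.7,0))
E
```

```text
d [ 2.292 -2.1    0.117] a [0.    0.    0.064]
d [ 1.    -4.667 -0.167] a [0.054 0.329 0.   ]
```

jog_arm:
  increments:
    - {"dx":0.77,"dy":-0.7,"dz":0.04,"gripper":1}
    - {"dx":0.77,"dy":-0.7,"dz":0.04}
    - {"dx":0.77,"dy":-0.7,"dz":0.04}
    - {"dx":0.77,"dy":-0.7,"dz":0.04}

```text
$.increments[0]: bad value
```

jog_arm:
  increments:
    - {"dx":0.77,"dy":-0.7,"dz":0.04}
    - {"dx":0.77,"dy":-0.7,"dz":0.04}
    - {"dx":0.77,"dy":-0.7,"dz":0.04}
    - {"dx":0.77,"dy":-0.7,"dz":0.04}

```text
$.increments[0]: bad value
```

jog_arm:
  increments:
    - {"dx":0.77,"dy":-0.7,"dz":0.04}
    - {"dx":0.77,"dy":-0.7,"dz":0.04}
    - {"dx":0.77,"dy":-0.7,"dz":0.04}
    - {"dx":0.77,"dy":-0.7,"dz":0.04}

```text
$.increments[0]: bad value
```

jog_arm:
  increments:
    - {"dx":0.77,"dy":-0.7,"dz":0.04,"ax":0,"ay":0,"az":0,"gripper":1}
    - {"dx":0.77,"dy":-0.7,"dz":0.04,"ax":0,"ay":0,"az":0,"gripper":1}
    - {"dx":0.77,"dy":-0.7,"dz":0.04,"ax":0,"ay":0,"az":0,"gripper":1}
    - {"dx":0.77,"dy":-0.7,"dz":0.04,"ax":0,"ay":0,"az":0,"gripper":1}

```text
time: 0.5
eef_pos: [0.2694, 0.5659, 0.2608]
tcp_rot: [0.133, 0.991, -0.001, 0.0]
contact_force: [-0.4, 0.2, 0.5]
opening: 0.997
finger_force: 0.0
```

jog_arm:
  increments:
    - {"dx":0.77,"dy":-0.7,"dz":0.04,"ax":0,"ay":0,"az":0.064,"gripper":1}
    - {"dx":0.77,"dy":-0.7,"dz":0.04,"ax":0,"ay":0,"az":0.064,"gripper":1}
    - {"dx":0.77,"dy":-0.7,"dz":0.04,"ax":0,"ay":0,"az":0.064,"gripper":1}
    - {"dx":0.77,"dy":-0.7,"dz":0.04,"ax":0,"ay":0,"az":0.064,"gripper":1}

```text
time: 0.9
eef_pos: [0.3611, 0.4826, 0.2657]
tcp_rot: [0.082, 0.997, -0.0, 0.0]
contact_force: [-0.4, 0.2, 0.3]
opening: 0.999
finger_force: 0.0
```

jog_arm:
  increments:
    - {"dx":0.75,"dy":-0.7,"dz":0.04,"ax":0,"ay":0,"az":0,"gripper":1}
    - {"dx":0.75,"dy":-0.7,"dz":0.04,"ax":0,"ay":0,"az":0,"gripper":1}
    - {"dx":0.75,"dy":-0.7,"dz":0.04,"ax":0,"ay":0,"az":0,"gripper":1}
    - {"dx":0.75,"dy":-0.7,"dz":0.04,"ax":0,"ay":0,"az":0,"gripper":1}

```text
time: 1.3
eef_pos: [0.4506, 0.3993, 0.2705]
tcp_rot: [0.082, 0.997, -0.0, -0.0]
contact_force: [0.1, -0.1, -0.2]
opening: 1.001
finger_force: 0.0
```

jog_arm:
  increments:
    - {"dx":0.2,"dy":-0.94,"dz":0,"ax":0,"ay":0,"az":0,"gripper":1}
    - {"dx":0.2,"dy":-0.94,"dz":0,"ax":0,"ay":0,"az":0,"gripper":1}
    - {"dx":0.2,"dy":-0.94,"dz":0,"ax":0,"ay":0,"az":0,"gripper":1}
    - {"dx":0.2,"dy":-0.94,"dz":0,"ax":0,"ay":0,"az":0,"gripper":1}

```text
time: 1.7
eef_pos: [0.4729, 0.2872, 0.2705]
tcp_rot: [0.081, 0.997, 0.0, -0.0]
contact_force: [-0.1, 0.3, -0.9]
opening: 1.002
finger_force: 0.0
```

jog_arm:
  increments:
    - {"dx":0.2,"dy":-0.94,"dz":0,"ax":0,"ay":0,"az":0,"gripper":1}
    - {"dx":0.2,"dy":-0.94,"dz":0,"ax":0,"ay":0,"az":0,"gripper":1}
    - {"dx":0.2,"dy":-0.94,"dz":0,"ax":0,"ay":0,"az":0,"gripper":1}
    - {"dx":0.2,"dy":-0.94,"dz":0,"ax":0,"ay":0,"az":0,"gripper":1}

```text
time: 2.1
eef_pos: [0.4976, 0.1748, 0.2707]
tcp_rot: [0.081, 0.997, 0.001, -0.0]
contact_force: [0.5, 0.8, 0.1]
opening: 1.002
finger_force: 0.0
```

jog_arm:
  increments:
    - {"dx":0.2,"dy":-0.94,"dz":0,"ax":0,"ay":0,"az":0,"gripper":1}
    - {"dx":0.2,"dy":-0.94,"dz":0,"ax":0,"ay":0,"az":0,"gripper":1}
    - {"dx":0.2,"dy":-0.94,"dz":0,"ax":0,"ay":0,"az":0,"gripper":1}
    - {"dx":0.2,"dy":-0.94,"dz":0,"ax":0,"ay":0,"az":0,"gripper":1}

```text
time: 2.5
eef_pos: [0.5219, 0.062, 0.2707]
tcp_rot: [0.081, 0.997, 0.001, -0.0]
contact_force: [-0.2, 0.2, -0.5]
opening: 0.994
finger_force: 0.0
```

jog_arm:
  increments:
    - {"dx":0.2,"dy":-0.94,"dz":0,"ax":0,"ay":0,"az":0,"gripper":1}
    - {"dx":0.2,"dy":-0.94,"dz":0,"ax":0,"ay":0,"az":0,"gripper":1}
    - {"dx":0.2,"dy":-0.94,"dz":0,"ax":0,"ay":0,"az":0,"gripper":1}
    - {"dx":0.2,"dy":-0.94,"dz":0,"ax":0,"ay":0,"az":0,"gripper":1}

```text
time: 2.9
eef_pos: [0.546, -0.0506, 0.2705]
tcp_rot: [0.081, 0.997, 0.001, -0.0]
contact_force: [-0.2, 0.5, -0.8]
opening: 0.997
finger_force: 0.0
```

jog_arm:
  increments:
    - {"dx":0.2,"dy":-0.9,"dz":-0.3,"ax":0.054,"ay":0.329,"az":0,"gripper":1}
    - {"dx":0.2,"dy":-0.9,"dz":-0.3,"ax":0.054,"ay":0.329,"az":0,"gripper":1}
    - {"dx":0.2,"dy":-0.9,"dz":-0.3,"ax":0.054,"ay":0.329,"az":0,"gripper":1}
    - {"dx":0.2,"dy":-0.9,"dz":-0.3,"ax":0.054,"ay":0.329,"az":0,"gripper":1}
    - {"dx":0.2,"dy":-0.9,"dz":-0.3,"ax":0.054,"ay":0.329,"az":0,"gripper":1}
    - {"dx":0.2,"dy":-0.9,"dz":-0.3,"ax":0.054,"ay":0.329,"az":0,"gripper":1}

```text
time: 3.5
eef_pos: [0.5699, -0.1568, 0.2344]
tcp_rot: [0.076, 0.963, 0.021, -0.258]
contact_force: [0.4, -0.1, -0.3]
opening: 1.0
finger_force: 0.0
```

```bash
python3 - <<'E'
from h import *
print(get_state()["qpos"].round(2));step([.5487,-.1539,.0692],R(80.7,30))
E
```

```text
[-0.4   0.39  1.55 -0.12  1.72 -1.79]
d [-0.177  0.024 -1.377] a [-0.001  0.    -0.002]
```

jog_arm:
  increments:
    - {"dx":-0.18,"dy":0.02,"dz":-0.4,"ax":0,"ay":0,"az":0,"gripper":1}
    - {"dx":-0.18,"dy":0.02,"dz":-0.8,"ax":0,"ay":0,"az":0,"gripper":1}
    - {"dx":-0.18,"dy":0.02,"dz":-1,"ax":0,"ay":0,"az":0,"gripper":1}
    - {"dx":-0.18,"dy":0.02,"dz":-1,"ax":0,"ay":0,"az":0,"gripper":1}

```text
time: 3.9
eef_pos: [0.5451, -0.154, 0.1117]
tcp_rot: [0.077, 0.962, 0.022, -0.261]
contact_force: [-0.1, -0.4, -0.3]
opening: 0.999
finger_force: 0.0
```

jog_arm:
  increments:
    - {"dx":0,"dy":0,"dz":-0.15,"ax":0,"ay":0,"az":0,"gripper":1}
    - {"dx":0,"dy":0,"dz":-0.3,"ax":0,"ay":0,"az":0,"gripper":1}
    - {"dx":0,"dy":0,"dz":-0.38,"ax":0,"ay":0,"az":0,"gripper":1}
    - {"dx":0,"dy":0,"dz":-0.38,"ax":0,"ay":0,"az":0,"gripper":1}

```text
time: 4.3
eef_pos: [0.5471, -0.1564, 0.0677]
tcp_rot: [0.078, 0.962, 0.022, -0.259]
contact_force: [-0.9, 0.4, 0.3]
opening: 0.998
finger_force: 0.0
```

```bash
python3 - <<'E'
from h import *
step([.5487,-.1539,.0692],R(80.7,30))
a=imaging.read_camera("side")["frame"][180:290,270:390];b=imaging.read_camera("top")["frame"][150:260,310:430]
cv2.imwrite("pics/g1.png",cv2.resize(np.hstack([a,b]),None,fx=3.3,fy=4,interpolation=cv2.INTER_CUBIC))
E
```

```text
d [0.013 0.021 0.013] a [-0.001 -0.001 -0.001]
```

View pics/g1.png

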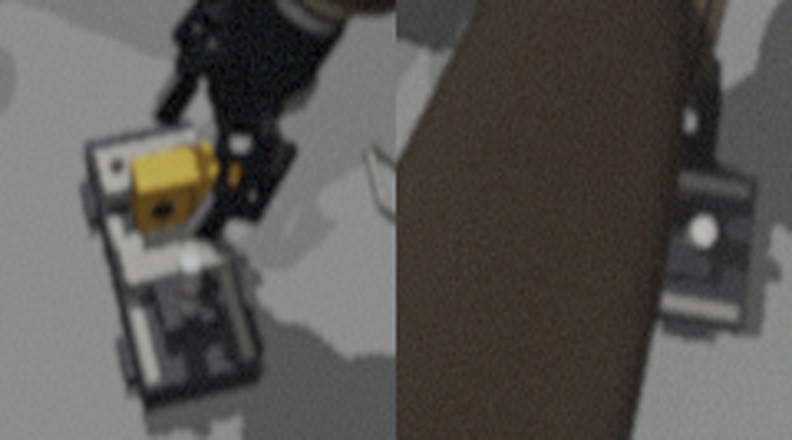

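The crop shows the open fingers on either side of the casting (block at about (170,185), near finger tip at about (210,230)), with the jaws clear. I'll make the small correction and close.

jog_arm:
  increments:
    - {"dx":0.01,"dy":0.02,"dz":0.015,"ax":0,"ay":0,"az":0,"gripper":1}
    - {"dx":0.01,"dy":0.02,"dz":0.015,"ax":0,"ay":0,"az":0,"gripper":-1}
    - {"dx":0.01,"dy":0.02,"dz":0.015,"ax":0,"ay":0,"az":0,"gripper":-1}
    - {"dx":0.01,"dy":0.02,"dz":0.015,"ax":0,"ay":0,"az":0,"gripper":-1}
    - {"dx":0.01,"dy":0.02,"dz":0.015,"ax":0,"ay":0,"az":0,"gripper":-1}
    - {"dx":0.01,"dy":0.02,"dz":0.015,"ax":0,"ay":0,"az":0,"gripper":-1}
    - {"dx":0.01,"dy":0.02,"dz":0.015,"ax":0,"ay":0,"az":0,"gripper":-1}
    - {"dx":0.01,"dy":0.02,"dz":0.015,"ax":0,"ay":0,"az":0,"gripper":-1}
  force: 40

```text
time: 5.2
eef_pos: [0.5493, -0.1547, 0.0712]
tcp_rot: [0.078, 0.963, 0.021, -0.258]
contact_force: [0.9, -1.6, 0.9]
opening: 0.318
finger_force: 41.5
```

jog_arm:
  increments:
    - {"dx":0,"dy":0,"dz":0,"ax":0,"ay":0,"az":0,"gripper":-1}
    - {"dx":0,"dy":0,"dz":0,"ax":0,"ay":0,"az":0,"gripper":-1}
    - {"dx":0,"dy":0,"dz":0,"ax":0,"ay":0,"az":0,"gripper":-1}
    - {"dx":0,"dy":0,"dz":0,"ax":0,"ay":0,"az":0,"gripper":-1}
  force: 90

```text
time: 5.6
eef_pos: [0.5496, -0.1548, 0.0714]
tcp_rot: [0.078, 0.963, 0.021, -0.257]
contact_force: [2.6, -2.2, 3.7]
opening: 0.311
finger_force: 89.3
```

Firm grip at about 27 mm. I'll lift it and plan the carry with the turn.

jog_arm:
  increments:
    - {"dx":0,"dy":0,"dz":0.2,"ax":0,"ay":0,"az":0,"gripper":-1}
    - {"dx":0,"dy":0,"dz":0.5,"ax":0,"ay":0,"az":0,"gripper":-1}
    - {"dx":0,"dy":0,"dz":0.8,"ax":0,"ay":0,"az":0,"gripper":-1}
    - {"dx":0,"dy":0,"dz":1,"ax":0,"ay":0,"az":0,"gripper":-1}
    - {"dx":0,"dy":0,"dz":1,"ax":0,"ay":0,"az":0,"gripper":-1}

```text
time: 6.1
eef_pos: [0.5502, -0.1544, 0.1929]
tcp_rot: [0.078, 0.963, 0.021, -0.255]
contact_force: [-0.3, 0.4, -4.6]
opening: 0.306
finger_force: 89.4
```

```bash
python3 - <<'E'
from h import *
s=get_state();p=s["eef_pos"];print(p.round(4));q=np.array([.520,.196,.20]);
o=[(80.7,30),(87,0),(94,-30),(100,-60)]
for i in range(3): step(p+(q-p)*(i+1)/3,R(*o[i+1]),p+(q-p)*i/3,R(*o[i]))
E
```

```text
[ 0.5502 -0.1544  0.1929]
d [-0.084  0.973  0.02 ] a [-0.036 -0.332  0.068]
d [-0.084  0.973  0.02 ] a [ 0.003 -0.334  0.076]
d [-0.084  0.973  0.02 ] a [ 0.041 -0.331  0.065]
```

jog_arm:
  increments:
    - {"dx":-0.04,"dy":0.35,"dz":0.2,"ax":-0.036,"ay":-0.332,"az":0.068,"gripper":-1}
    - {"dx":-0.08,"dy":0.7,"dz":0.2,"ax":-0.036,"ay":-0.332,"az":0.068,"gripper":-1}
    - {"dx":-0.08,"dy":0.97,"dz":0.2,"ax":-0.036,"ay":-0.332,"az":0.068,"gripper":-1}
    - {"dx":-0.08,"dy":0.97,"dz":0.2,"ax":-0.036,"ay":-0.332,"az":0.068,"gripper":-1}
    - {"dx":-0.08,"dy":0.97,"dz":0.2,"ax":-0.036,"ay":-0.332,"az":0.068,"gripper":-1}

```text
time: 6.6
eef_pos: [0.5357, -0.0359, 0.2109]
tcp_rot: [0.025, 1.0, 0.001, -0.004]
contact_force: [0.5, -0.3, -6.1]
opening: 0.309
finger_force: 89.8
```

jog_arm:
  increments:
    - {"dx":-0.04,"dy":0.35,"dz":0,"ax":0.003,"ay":-0.334,"az":0.076,"gripper":-1}
    - {"dx":-0.08,"dy":0.7,"dz":0,"ax":0.003,"ay":-0.334,"az":0.076,"gripper":-1}
    - {"dx":-0.08,"dy":0.97,"dz":0,"ax":0.003,"ay":-0.334,"az":0.076,"gripper":-1}
    - {"dx":-0.08,"dy":0.97,"dz":0,"ax":0.003,"ay":-0.334,"az":0.076,"gripper":-1}
    - {"dx":-0.08,"dy":0.97,"dz":0,"ax":0.003,"ay":-0.334,"az":0.076,"gripper":-1}

```text
time: 7.1
eef_pos: [0.5259, 0.0791, 0.2096]
tcp_rot: [-0.034, 0.967, 0.01, 0.253]
contact_force: [-0.7, -0.4, -6.3]
opening: 0.308
finger_force: 90.8
```

jog_arm:
  increments:
    - {"dx":-0.04,"dy":0.35,"dz":0,"ax":0.041,"ay":-0.331,"az":0.065,"gripper":-1}
    - {"dx":-0.08,"dy":0.7,"dz":0,"ax":0.041,"ay":-0.331,"az":0.065,"gripper":-1}
    - {"dx":-0.08,"dy":0.97,"dz":0,"ax":0.041,"ay":-0.331,"az":0.065,"gripper":-1}
    - {"dx":-0.08,"dy":0.97,"dz":0,"ax":0.041,"ay":-0.331,"az":0.065,"gripper":-1}
    - {"dx":-0.08,"dy":0.97,"dz":0,"ax":0.041,"ay":-0.331,"az":0.065,"gripper":-1}
    - {"dx":-0.08,"dy":0.97,"dz":0,"ax":0.041,"ay":-0.331,"az":0.065,"gripper":-1}

```text
time: 7.7
eef_pos: [0.5016, 0.1743, 0.242]
tcp_rot: [-0.089, 0.894, 0.066, 0.434]
contact_force: [0.3, 0.4, -4.9]
opening: 0.302
finger_force: 90.6
```

```bash
python3 - <<'E'
from h import *
print(get_state()["qpos"].round(2));step([.520,.196,.0685],R(100,-60))
a=imaging.read_camera("side")["frame"][50:230,190:390]
cv2.imwrite("pics/c1.png",cv2.resize(a,None,fx=3,fy=3,interpolation=cv2.INTER_CUBIC))
E
```

```text
[ 0.09 -0.38  2.41  0.56  0.24 -2.16]
d [ 0.153  0.181 -1.446] a [-0.008 -0.091 -0.03 ]
```

View pics/c1.png

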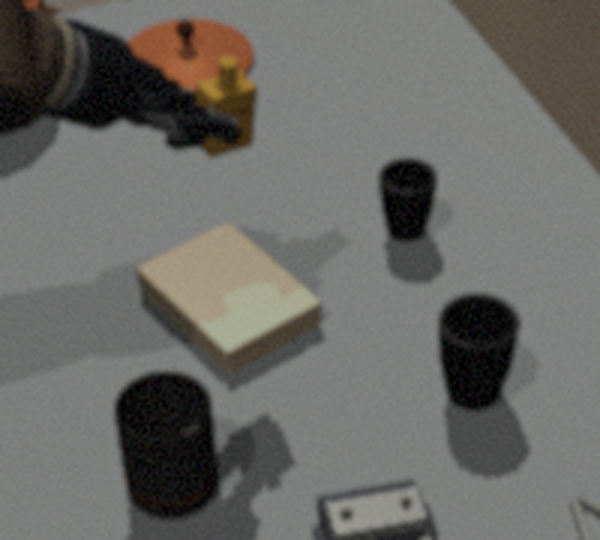

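The arm stops short here: q5 is at its lower limit, so a 60° forward lean is out of reach. The casting is still held well (image position about (225,105)). I'll lean sideways instead by yawing to heading 20°.

```bash
python3 - <<'E'
from h import *
step([.52,.20,.23],R(60,-45)); step([.5214,.2187,.20],R(20,-60),np.array([.52,.20,.23]),R(60,-45))
E
```

```text
d [ 0.154  0.223 -0.091] a [-0.014  0.083 -0.469]
d [ 0.012  0.156 -0.25 ] a [-0.13  -0.109 -0.442]
```

jog_arm:
  increments:
    - {"dx":0.1,"dy":0.1,"dz":0,"ax":-0.014,"ay":0.083,"az":-0.469,"gripper":-1}
    - {"dx":0.1,"dy":0.1,"dz":0,"ax":-0.014,"ay":0.083,"az":-0.469,"gripper":-1}
    - {"dx":0.1,"dy":0.1,"dz":0,"ax":-0.014,"ay":0.083,"az":-0.469,"gripper":-1}
    - {"dx":0.1,"dy":0.1,"dz":0,"ax":-0.014,"ay":0.083,"az":-0.469,"gripper":-1}
    - {"dx":0.1,"dy":0.1,"dz":0,"ax":-0.014,"ay":0.083,"az":-0.469,"gripper":-1}
    - {"dx":0.1,"dy":0.1,"dz":0,"ax":-0.014,"ay":0.083,"az":-0.469,"gripper":-1}
    - {"dx":0.1,"dy":0.1,"dz":0,"ax":-0.014,"ay":0.083,"az":-0.469,"gripper":-1}

```text
time: 8.45
eef_pos: [0.5125, 0.185, 0.2399]
tcp_rot: [0.081, 0.92, -0.018, 0.382]
contact_force: [-0.7, -0.8, -5.0]
opening: 0.302
finger_force: 90.6
```

```bash
python3 - <<'E'
from h import *
print(get_state()["qpos"].round(2));step([.5214,.2187,.20],R(20,-60))
E
```

```text
[ 0.28 -0.24  2.27 -0.68  0.47 -0.6 ]
d [ 0.074  0.281 -0.333] a [-0.127 -0.123 -0.671]
```

jog_arm:
  increments:
    - {"dx":0.05,"dy":0.1,"dz":0,"ax":0,"ay":0,"az":-0.2,"gripper":-1}
    - {"dx":0.05,"dy":0.1,"dz":0,"ax":0,"ay":0,"az":-0.2,"gripper":-1}
    - {"dx":0.05,"dy":0.1,"dz":0,"ax":0,"ay":0,"az":-0.2,"gripper":-1}
    - {"dx":0.05,"dy":0.1,"dz":0,"ax":0,"ay":0,"az":-0.2,"gripper":-1}
    - {"dx":0.05,"dy":0.1,"dz":0,"ax":0,"ay":0,"az":-0.2,"gripper":-1}

```text
time: 8.95
eef_pos: [0.5183, 0.1984, 0.2401]
tcp_rot: [0.22, 0.897, -0.075, 0.375]
contact_force: [0.7, 0.2, -5.1]
opening: 0.307
finger_force: 90.7
```

```bash
python3 - <<'E'
from h import *
print(get_state()["qpos"].round(2));step([.5214,.2187,.20],R(20,-60))
E
```

```text
[ 0.4  -0.11  2.16 -0.91  0.73 -0.1 ]
d [ 0.026  0.169 -0.334] a [-0.141 -0.099 -0.479]
```

jog_arm:
  increments:
    - {"dx":0.03,"dy":0.17,"dz":0,"ax":-0.141,"ay":-0.099,"az":-0.479,"gripper":-1}
    - {"dx":0.03,"dy":0.17,"dz":0,"ax":-0.141,"ay":-0.099,"az":-0.479,"gripper":-1}
    - {"dx":0.03,"dy":0.17,"dz":0,"ax":-0.141,"ay":-0.099,"az":-0.479,"gripper":-1}
    - {"dx":0.03,"dy":0.17,"dz":0,"ax":-0.141,"ay":-0.099,"az":-0.479,"gripper":-1}
    - {"dx":0.03,"dy":0.17,"dz":0,"ax":-0.141,"ay":-0.099,"az":-0.479,"gripper":-1}
    - {"dx":0.03,"dy":0.17,"dz":-0.33,"ax":-0.141,"ay":-0.099,"az":-0.479,"gripper":-1}
    - {"dx":0.03,"dy":0.17,"dz":-0.33,"ax":-0.141,"ay":-0.099,"az":-0.479,"gripper":-1}
    - {"dx":0.03,"dy":0.17,"dz":-0.33,"ax":-0.141,"ay":-0.099,"az":-0.479,"gripper":-1}
    - {"dx":0.03,"dy":0.17,"dz":-0.33,"ax":-0.141,"ay":-0.099,"az":-0.479,"gripper":-1}

```text
time: 9.85
eef_pos: [0.5222, 0.219, 0.2034]
tcp_rot: [0.497, 0.709, -0.286, 0.411]
contact_force: [0.4, 0.6, -4.2]
opening: 0.31
finger_force: 91.3
```

```bash
python3 - <<'E'
from h import *
print(get_state()["qpos"].round(2));step([.5214,.2187,.07],R(20,-60))
c=imaging.read_camera("side");np.savez("s1.npz",**c);P=cloud(c)
a=c["frame"][50:230,190:390]
cv2.imwrite("pics/c2.png",cv2.resize(a,None,fx=3,fy=3,interpolation=cv2.INTER_CUBIC))
E
```

```text
[ 0.56  0.32  1.86 -1.03  1.43  0.63]
d [-0.007 -0.003 -1.111] a [ 0.     0.003 -0.001]
```

View pics/c2.png

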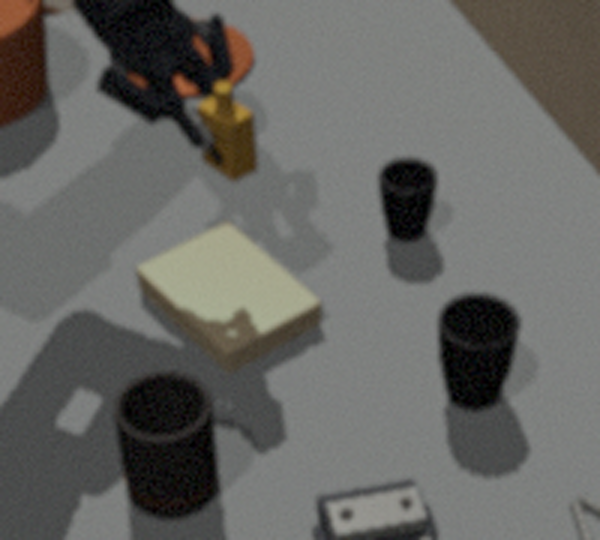

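The casting is held upright over the brick (image (230,135)). Lowering.

jog_arm:
  increments:
    - {"dx":0,"dy":0,"dz":-0.3,"ax":0,"ay":0,"az":0,"gripper":-1}
    - {"dx":0,"dy":0,"dz":-0.6,"ax":0,"ay":0,"az":0,"gripper":-1}
    - {"dx":0,"dy":0,"dz":-0.9,"ax":0,"ay":0,"az":0,"gripper":-1}
    - {"dx":0,"dy":0,"dz":-1,"ax":0,"ay":0,"az":0,"gripper":-1}
    - {"dx":0,"dy":0,"dz":-1,"ax":0,"ay":0,"az":0,"gripper":-1}

```text
time: 10.4
eef_pos: [0.5211, 0.2188, 0.0811]
tcp_rot: [0.496, 0.709, -0.288, 0.41]
contact_force: [-0.6, -0.5, -4.8]
opening: 0.309
finger_force: 91.4
```

jog_arm:
  increments:
    - {"dx":0,"dy":0,"dz":-0.03,"ax":0,"ay":0,"az":0,"gripper":-1}
    - {"dx":0,"dy":0,"dz":-0.06,"ax":0,"ay":0,"az":0,"gripper":-1}
    - {"dx":0,"dy":0,"dz":-0.08,"ax":0,"ay":0,"az":0,"gripper":-1}
    - {"dx":0,"dy":0,"dz":-0.09,"ax":0,"ay":0,"az":0,"gripper":-1}
    - {"dx":0,"dy":0,"dz":-0.09,"ax":0,"ay":0,"az":0,"gripper":-1}

```text
time: 10.9
eef_pos: [0.5214, 0.2192, 0.0709]
tcp_rot: [0.496, 0.709, -0.287, 0.411]
contact_force: [0.4, 0.1, -6.6]
opening: 0.308
finger_force: 91.4
```

```bash
python3 - <<'E'
from h import *
c=imaging.read_camera("side");P=cloud(c);hsv=cv2.cvtColor(c["frame"],cv2.COLOR_BGR2HSV)
m=(hsv[...,0]>8)&(hsv[...,0]<32)&(hsv[...,1]>130)&(hsv[...,2]>60)&(abs(P[...,0]-.53)<.07)&(abs(P[...,1]-.19)<.07)
Z=P[m][:,2];print(m.sum(),np.percentile(Z,[1,5,50,95,99]).round(4),P[m].mean(0).round(4));s=P[m][Z>.097];print("stub",len(s),s.mean(0).round(4) if len(s) else 0)
E
```

```text
297 [0.0388 0.0426 0.0839 0.1128 0.117 ] [0.5285 0.1846 0.0789]
stub 39 [0.5281 0.1918 0.109 ]
```

jog_arm:
  increments:
    - {"dx":0,"dy":0,"dz":-0.01,"ax":0,"ay":0,"az":0,"gripper":-1}
    - {"dx":0,"dy":0,"dz":-0.015,"ax":0,"ay":0,"az":0,"gripper":-1}
    - {"dx":0,"dy":0,"dz":-0.015,"ax":0,"ay":0,"az":0,"gripper":-1}

```text
time: 11.25
eef_pos: [0.5215, 0.2193, 0.0694]
tcp_rot: [0.496, 0.709, -0.287, 0.411]
contact_force: [-1.9, 0.6, -2.6]
opening: 0.307
finger_force: 91.7
```

jog_arm:
  increments:
    - {"dx":0,"dy":0,"dz":-0.007,"ax":0,"ay":0,"az":0,"gripper":-1}
    - {"dx":0,"dy":0,"dz":-0.007,"ax":0,"ay":0,"az":0,"gripper":-1}
    - {"dx":0,"dy":0,"dz":-0.007,"ax":0,"ay":0,"az":0,"gripper":-1}

```text
time: 11.55
eef_pos: [0.5216, 0.2193, 0.0694]
tcp_rot: [0.496, 0.708, -0.287, 0.411]
contact_force: [-5.0, 1.2, 4.4]
opening: 0.305
finger_force: 92.2
```

jog_arm:
  increments:
    - {"dx":0,"dy":0,"dz":0,"ax":0,"ay":0,"az":0,"gripper":-1}
    - {"dx":0,"dy":0,"dz":0,"ax":0,"ay":0,"az":0,"gripper":-0.2}
    - {"dx":0,"dy":0,"dz":0,"ax":0,"ay":0,"az":0,"gripper":0.3}
    - {"dx":0,"dy":0,"dz":0,"ax":0,"ay":0,"az":0,"gripper":0.6}
    - {"dx":0,"dy":0,"dz":0,"ax":0,"ay":0,"az":0,"gripper":0.6}
    - {"dx":0,"dy":0,"dz":0,"ax":0,"ay":0,"az":0,"gripper":0.6}
    - {"dx":0,"dy":0,"dz":0,"ax":0,"ay":0,"az":0,"gripper":0.6}
  force: 25

```text
time: 12.25
eef_pos: [0.5214, 0.2191, 0.0679]
tcp_rot: [0.496, 0.709, -0.287, 0.41]
contact_force: [-0.2, -0.4, 0.3]
opening: 0.797
finger_force: 0.0
```

jog_arm:
  increments:
    - {"dx":-0.07,"dy":0.2,"dz":0.12,"ax":0,"ay":0,"az":0,"gripper":0.6}
    - {"dx":-0.15,"dy":0.4,"dz":0.25,"ax":0,"ay":0,"az":0,"gripper":0.6}
    - {"dx":-0.25,"dy":0.68,"dz":0.42,"ax":0,"ay":0,"az":0,"gripper":0.6}
    - {"dx":-0.25,"dy":0.68,"dz":0.9,"ax":0,"ay":0,"az":0,"gripper":0.6}
    - {"dx":-0.25,"dy":0.68,"dz":1,"ax":0,"ay":0,"az":0,"gripper":0.6}
    - {"dx":-0.25,"dy":0.68,"dz":1,"ax":0,"ay":0,"az":0,"gripper":0.6}

```text
time: 12.85
eef_pos: [0.4929, 0.3021, 0.1922]
tcp_rot: [0.498, 0.709, -0.283, 0.412]
contact_force: [0.5, -0.3, -0.5]
opening: 0.797
finger_force: 0.0
```

```bash
cat >> h.py <<'E'
def gold(c,x,y,r=.06):
    P=cloud(c);hsv=cv2.cvtColor(c["frame"],cv2.COLOR_BGR2HSV)
    return (hsv[...,0]>8)&(hsv[...,0]<32)&(hsv[...,1]>110)&(hsv[...,2]>60)&(np.hypot(P[...,0]-x,P[...,1]-y)<r),P
E
python3 - <<'E'
from h import *
for n in("top","side"):
    c=imaging.read_camera(n);m,P=gold(c,.53,.19);Z=P[...,2]
    for lo,hi in((.1,.12),(.085,.096)):
        q=m&(Z>lo)&(Z<hi);v,u=np.nonzero(q)
        if len(u): print(n,lo,len(u),P[q].mean(0).round(4),"ray",rect(ray(c,np.c_[u,v],.112 if lo>.099 else .09)))
    cv2.imwrite(f"pics/b_{n}.png",c["frame"])
    if n=="top":
        q=m&(Z>.083);v,u=np.nonzero(q);print(rect(ray(c,np.c_[u,v],.09)))
a=cv2.imread("pics/b_side.png")[100:200,220:320];b=cv2.imread("pics/b_top.png")[150:250,160:260]
cv2.imwrite("pics/b.png",cv2.resize(np.hstack([a,b]),None,fx=4,fy=4,interpolation=cv2.INTER_CUBIC))
E
```

```text
top 0.1 59 [0.5325 0.1926 0.1125] ray (array([532.7, 192.7]), array([16.2, 14.2]), 88.5)
top 0.085 211 [0.5311 0.1908 0.0913] ray (array([532.2, 192.9]), array([27.6, 44.1]), 19.9)
(array([532. , 192.8]), array([28.3, 43.8]), 19.0)
side 0.1 32 [0.5289 0.1899 0.1085] ray (array([527.1, 184.4]), array([30.1, 13.2]), 78.6)
side 0.085 91 [0.5284 0.1863 0.0904] ray (array([529.9, 189.6]), array([29.2, 46.5]), 12.2)
```

View pics/b.png

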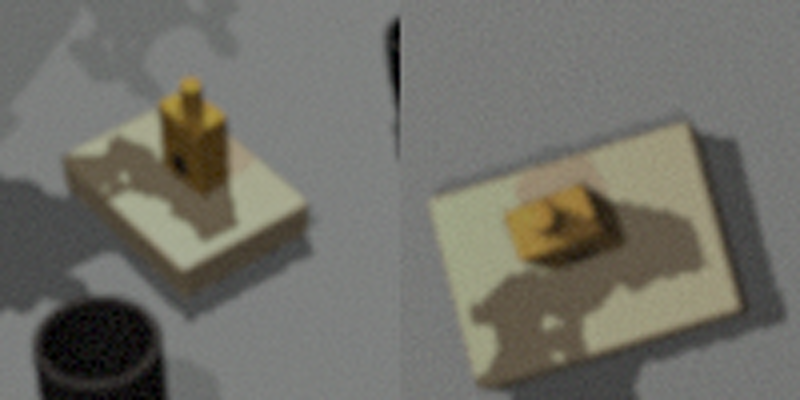

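The casting stands upright on the brick (side crop (195,140), top crop (560,225)), centre at about (0.532, 0.193) with its short axis at about 19.5°. Next I'll open the vice by its knob.

```bash
python3 - <<'E'
from h import *
p0=get_state()["eef_pos"];step([.505,.24,.25],R(5,0));step([.5185,-.2285,.2],R(-9.4,0),np.array([.505,.24,.25]),R(5,0))
E
```

```text
d [ 0.115 -0.502  0.521] a [ 0.653  0.145 -0.151]
d [ 0.112 -3.904 -0.417] a [ 0.    0.   -0.16]
```

jog_arm:
  increments:
    - {"dx":0.1,"dy":0,"dz":0.5,"ax":0.653,"ay":0.145,"az":-0.151,"gripper":0.6}
    - {"dx":0.1,"dy":-0.2,"dz":0.5,"ax":0.653,"ay":0.145,"az":-0.151,"gripper":0.2}
    - {"dx":0.1,"dy":-0.5,"dz":0.5,"ax":0.653,"ay":0.145,"az":-0.151,"gripper":0.2}
    - {"dx":0.1,"dy":-0.5,"dz":0.5,"ax":0.653,"ay":0.145,"az":-0.151,"gripper":0.2}
    - {"dx":0.1,"dy":-0.5,"dz":0.5,"ax":0.653,"ay":0.145,"az":-0.151,"gripper":0.2}
    - {"dx":0.1,"dy":-0.5,"dz":0.5,"ax":0.653,"ay":0.145,"az":-0.151,"gripper":0.2}
    - {"dx":0.1,"dy":-0.5,"dz":0.5,"ax":0.653,"ay":0.145,"az":-0.151,"gripper":0.2}
    - {"dx":0.1,"dy":-0.5,"dz":0.5,"ax":0.653,"ay":0.145,"az":-0.151,"gripper":0.2}

```text
time: 13.75
eef_pos: [0.5033, 0.2383, 0.2459]
tcp_rot: [0.677, 0.736, -0.001, -0.001]
contact_force: [0.2, -1.0, -0.6]
opening: 0.596
finger_force: 0.0
```

jog_arm:
  increments:
    - {"dx":0.03,"dy":-0.98,"dz":0,"ax":0,"ay":0,"az":-0.08,"gripper":0.2}
    - {"dx":0.03,"dy":-0.98,"dz":0,"ax":0,"ay":0,"az":-0.08,"gripper":0.2}
    - {"dx":0.03,"dy":-0.98,"dz":0,"ax":0,"ay":0,"az":-0.08,"gripper":0.2}

```text
time: 14.05
eef_pos: [0.506, 0.1201, 0.2456]
tcp_rot: [0.721, 0.693, -0.003, 0.0]
contact_force: [-0.5, 0.9, 0.9]
opening: 0.602
finger_force: 0.0
```

jog_arm:
  increments:
    - {"dx":0.03,"dy":-0.98,"dz":0,"ax":0,"ay":0,"az":-0.08,"gripper":0.2}
    - {"dx":0.03,"dy":-0.98,"dz":0,"ax":0,"ay":0,"az":-0.08,"gripper":0.2}
    - {"dx":0.03,"dy":-0.98,"dz":0,"ax":0,"ay":0,"az":-0.08,"gripper":0.2}

```text
time: 14.35
eef_pos: [0.5096, 0.0024, 0.2458]
tcp_rot: [0.764, 0.646, -0.003, 0.0]
contact_force: [0.0, 0.3, -0.4]
opening: 0.6
finger_force: 0.0
```

jog_arm:
  increments:
    - {"dx":0.03,"dy":-0.98,"dz":0,"ax":0,"ay":0,"az":0,"gripper":0.2}
    - {"dx":0.03,"dy":-0.98,"dz":0,"ax":0,"ay":0,"az":0,"gripper":0.2}
    - {"dx":0.03,"dy":-0.98,"dz":0,"ax":0,"ay":0,"az":0,"gripper":0.2}

```text
time: 14.65
eef_pos: [0.5132, -0.1153, 0.2459]
tcp_rot: [0.764, 0.646, -0.002, -0.0]
contact_force: [-0.2, 0.8, -0.0]
opening: 0.601
finger_force: 0.0
```

jog_arm:
  increments:
    - {"dx":0.02,"dy":-0.95,"dz":-0.2,"ax":0,"ay":0,"az":0,"gripper":0.2}
    - {"dx":0.02,"dy":-0.95,"dz":-0.4,"ax":0,"ay":0,"az":0,"gripper":0.2}
    - {"dx":0.02,"dy":-0.95,"dz":-0.42,"ax":0,"ay":0,"az":0,"gripper":0.2}
    - {"dx":0.02,"dy":-0.95,"dz":-0.42,"ax":0,"ay":0,"az":0,"gripper":0.2}

```text
time: 15.05
eef_pos: [0.5142, -0.2272, 0.1923]
tcp_rot: [0.764, 0.646, -0.002, -0.003]
contact_force: [0.2, -0.4, -0.5]
opening: 0.598
finger_force: 0.0
```

```bash
python3 - <<'E'
from h import *
print(get_state()["qpos"].round(2));step([.5185,-.2285,.07],R(-9.4,0))
c=imaging.read_camera("side");P=cloud(c);Z=P[...,2];q=(Z>.048)&(Z<.085)&(np.hypot(P[...,0]-.5185,P[...,1]+.2285)<.03)
print("knob side",q.sum(),P[q].mean(0).round(4),P[q].max(0))
E
```

```text
[-0.6   0.11  1.91 -0.    1.14 -0.43]
d [ 0.036 -0.011 -1.019] a [-0.001 -0.005  0.002]
knob side 88 [ 0.5143 -0.2327  0.0688] [ 0.523712   -0.22157148  0.08315368]
```

jog_arm:
  increments:
    - {"dx":0.03,"dy":-0.01,"dz":-0.35,"ax":0,"ay":0,"az":0,"gripper":0.2}
    - {"dx":0.03,"dy":-0.01,"dz":-0.7,"ax":0,"ay":0,"az":0,"gripper":0.2}
    - {"dx":0.03,"dy":-0.01,"dz":-0.9,"ax":0,"ay":0,"az":0,"gripper":0.2}
    - {"dx":0.03,"dy":-0.01,"dz":-1,"ax":0,"ay":0,"az":0,"gripper":0.2}
    - {"dx":0.03,"dy":-0.01,"dz":-1,"ax":0,"ay":0,"az":0,"gripper":0.2}
    - {"dx":0.03,"dy":-0.01,"dz":-1,"ax":0,"ay":0,"az":0,"gripper":-1}
    - {"dx":0.03,"dy":-0.01,"dz":-1,"ax":0,"ay":0,"az":0,"gripper":-1}
    - {"dx":0.03,"dy":-0.01,"dz":-1,"ax":0,"ay":0,"az":0,"gripper":-1}
    - {"dx":0.03,"dy":-0.01,"dz":-1,"ax":0,"ay":0,"az":0,"gripper":-1}
    - {"dx":0.03,"dy":-0.01,"dz":-1,"ax":0,"ay":0,"az":0,"gripper":-1}
  force: 40

```text
time: 16.1
eef_pos: [0.5169, -0.2268, 0.0796]
tcp_rot: [0.762, 0.648, -0.004, -0.004]
contact_force: [-14.5, 3.6, 12.4]
opening: 0.172
finger_force: 38.8
```

jog_arm:
  increments:
    - {"dx":0,"dy":0,"dz":0,"ax":0,"ay":0,"az":0,"gripper":-1}
    - {"dx":0,"dy":0,"dz":0,"ax":0,"ay":0,"az":0,"gripper":-1}

```text
time: 16.3
eef_pos: [0.5169, -0.2268, 0.0797]
tcp_rot: [0.762, 0.648, -0.003, -0.004]
contact_force: [-14.5, 2.7, 12.3]
opening: 0.173
finger_force: 38.8
```

jog_arm:
  increments:
    - {"dx":-0.01,"dy":0,"dz":0.05,"ax":0,"ay":0,"az":0,"gripper":-1}
    - {"dx":-0.015,"dy":-0.03,"dz":0.05,"ax":0,"ay":0,"az":0,"gripper":-1}
    - {"dx":-0.02,"dy":-0.06,"dz":0.05,"ax":0,"ay":0,"az":0,"gripper":-1}
    - {"dx":-0.025,"dy":-0.09,"dz":0.05,"ax":0,"ay":0,"az":0,"gripper":-1}
    - {"dx":-0.03,"dy":-0.12,"dz":0.05,"ax":0,"ay":0,"az":0,"gripper":-1}
    - {"dx":-0.035,"dy":-0.15,"dz":0.05,"ax":0,"ay":0,"az":0,"gripper":-1}
    - {"dx":-0.04,"dy":-0.18,"dz":0.05,"ax":0,"ay":0,"az":0,"gripper":-1}
    - {"dx":-0.04,"dy":-0.18,"dz":0.05,"ax":0,"ay":0,"az":0,"gripper":-1}

```text
time: 17.1
eef_pos: [0.513, -0.2476, 0.0801]
tcp_rot: [0.763, 0.647, -0.001, -0.002]
contact_force: [2.8, 1.0, -26.3]
opening: 0.17
finger_force: 41.3
```

jog_arm:
  increments:
    - {"dx":0,"dy":0,"dz":0,"ax":0,"ay":0,"az":0,"gripper":-0.3}
    - {"dx":0,"dy":0,"dz":0,"ax":0,"ay":0,"az":0,"gripper":0.2}
    - {"dx":0,"dy":0,"dz":0,"ax":0,"ay":0,"az":0,"gripper":0.2}
    - {"dx":0,"dy":0,"dz":0,"ax":0,"ay":0,"az":0,"gripper":0.2}
    - {"dx":0,"dy":0,"dz":0.4,"ax":0,"ay":0,"az":0,"gripper":0.2}
    - {"dx":0,"dy":0,"dz":0.8,"ax":0,"ay":0,"az":0,"gripper":0.2}
    - {"dx":0,"dy":0,"dz":1,"ax":0,"ay":0,"az":0,"gripper":0.2}
    - {"dx":0,"dy":0,"dz":1,"ax":0,"ay":0,"az":0,"gripper":0.2}

```text
time: 17.9
eef_pos: [0.5182, -0.251, 0.211]
tcp_rot: [0.762, 0.647, 0.001, 0.007]
contact_force: [1.0, -0.6, -0.1]
opening: 0.596
finger_force: 0.0
```

```bash
python3 - <<'E'
from h import *
print(get_state()["qpos"].round(2))
o=np.array([.5275,-.1765]);t=np.radians(-9.4);M=np.array([[np.cos(t),-np.sin(t)],[np.sin(t),np.cos(t)]])
c=imaging.read_camera("side");P=cloud(c);L=(P[...,:2]-o)@M*1000;Z=P[...,2]
q=(Z>.033)&(Z<.044)&(abs(L[...,0])<30)
f=q&(L[...,1]>25)&(L[...,1]<80);j=q&(L[...,1]<20)&(L[...,1]>-60)
print("fixed",np.percentile(L[f],[2,98],axis=0).round(1).tolist(),"sliding",np.percentile(L[j],[2,98],axis=0).round(1).tolist())
q=(Z>.05)&(Z<.085)&(np.hypot(L[...,0],L[...,1]+75)<30);print("knob",q.sum(),L[q].mean(0).round(1),L[q].min(0),L[q].max(0))
E
```

```text
[-0.63  0.1   1.87 -0.    1.15 -0.46]
fixed [[-29.4, 39.0], [29.0, 73.4]] sliding [[-28.8, -58.6], [28.3, -17.7]]
knob 85 [ -3.4 -78.5] [-11.44679614 -84.62367768] [  5.45352037 -68.41207539]
```

Vice gap is now about 56 mm. Back to the casting for the top grasp.

jog_arm:
  increments:
    - {"dx":0.03,"dy":0.92,"dz":0.1,"ax":0,"ay":0,"az":0.08,"gripper":1}
    - {"dx":0.03,"dy":0.92,"dz":0.1,"ax":0,"ay":0,"az":0.08,"gripper":1}
    - {"dx":0.03,"dy":0.92,"dz":0.1,"ax":0,"ay":0,"az":0.08,"gripper":1}

```text
time: 18.25
eef_pos: [0.518, -0.1347, 0.2143]
tcp_rot: [0.719, 0.695, -0.0, -0.001]
contact_force: [0.1, 0.1, 0.3]
opening: 1.0
finger_force: 0.0
```

jog_arm:
  increments:
    - {"dx":0.03,"dy":0.92,"dz":0,"ax":0,"ay":0,"az":0.08,"gripper":1}
    - {"dx":0.03,"dy":0.92,"dz":0,"ax":0,"ay":0,"az":0.08,"gripper":1}
    - {"dx":0.03,"dy":0.92,"dz":0,"ax":0,"ay":0,"az":0.08,"gripper":1}

```text
time: 18.55
eef_pos: [0.5215, -0.0245, 0.214]
tcp_rot: [0.674, 0.739, -0.0, -0.001]
contact_force: [0.0, -0.5, 0.7]
opening: 0.999
finger_force: 0.0
```

jog_arm:
  increments:
    - {"dx":0.03,"dy":0.92,"dz":0,"ax":0,"ay":0,"az":0.08,"gripper":1}
    - {"dx":0.03,"dy":0.92,"dz":0,"ax":0,"ay":0,"az":0.08,"gripper":1}
    - {"dx":0.03,"dy":0.92,"dz":0,"ax":0,"ay":0,"az":0.08,"gripper":1}

```text
time: 18.85
eef_pos: [0.5255, 0.0853, 0.2144]
tcp_rot: [0.626, 0.78, -0.0, -0.0]
contact_force: [0.4, -0.7, -0.4]
opening: 1.0
finger_force: 0.0
```

jog_arm:
  increments:
    - {"dx":0.03,"dy":0.92,"dz":0,"ax":0,"ay":0,"az":0.08,"gripper":1}
    - {"dx":0.03,"dy":0.92,"dz":0,"ax":0,"ay":0,"az":0.08,"gripper":1}
    - {"dx":0.03,"dy":0.92,"dz":0,"ax":0,"ay":0,"az":0.08,"gripper":1}
    - {"dx":0.03,"dy":0.92,"dz":0,"ax":0,"ay":0,"az":0.08,"gripper":1}

```text
time: 19.25
eef_pos: [0.5296, 0.1931, 0.2145]
tcp_rot: [0.577, 0.817, -0.001, 0.0]
contact_force: [1.0, 0.1, -0.5]
opening: 0.997
finger_force: 0.0
```

```bash
python3 - <<'E'
from h import *
step([.532,.1927,.081],R(19.5,0))
c=imaging.read_camera("side");m,P=gold(c,.53,.19);q=m&(P[...,2]>.1);print(q.sum(),P[q].mean(0).round(4))
E
```

```text
d [ 0.02  -0.003 -1.113] a [ 0.001 -0.    -0.001]
67 [0.5222 0.1869 0.1967]
```

jog_arm:
  increments:
    - {"dx":0.02,"dy":0,"dz":-0.2,"ax":0,"ay":0,"az":0,"gripper":1}
    - {"dx":0.02,"dy":0,"dz":-0.5,"ax":0,"ay":0,"az":0,"gripper":1}
    - {"dx":0.02,"dy":0,"dz":-0.75,"ax":0,"ay":0,"az":0,"gripper":1}
    - {"dx":0.02,"dy":0,"dz":-0.9,"ax":0,"ay":0,"az":0,"gripper":1}
    - {"dx":0.02,"dy":0,"dz":-1,"ax":0,"ay":0,"az":0,"gripper":1}
    - {"dx":0.02,"dy":0,"dz":-1,"ax":0,"ay":0,"az":0,"gripper":1}

```text
time: 19.9
eef_pos: [0.5312, 0.1909, 0.0936]
tcp_rot: [0.579, 0.816, -0.002, -0.001]
contact_force: [0.4, 0.2, 0.3]
opening: 1.0
finger_force: 0.0
```

jog_arm:
  increments:
    - {"dx":0,"dy":0,"dz":-0.06,"ax":0,"ay":0,"az":0,"gripper":1}
    - {"dx":0,"dy":0,"dz":-0.11,"ax":0,"ay":0,"az":0,"gripper":1}
    - {"dx":0,"dy":0,"dz":-0.11,"ax":0,"ay":0,"az":0,"gripper":1}
    - {"dx":0,"dy":0,"dz":-0.11,"ax":0,"ay":0,"az":0,"gripper":-1}
    - {"dx":0,"dy":0,"dz":-0.11,"ax":0,"ay":0,"az":0,"gripper":-1}
    - {"dx":0,"dy":0,"dz":-0.11,"ax":0,"ay":0,"az":0,"gripper":-1}
    - {"dx":0,"dy":0,"dz":-0.11,"ax":0,"ay":0,"az":0,"gripper":-1}
    - {"dx":0,"dy":0,"dz":-0.11,"ax":0,"ay":0,"az":0,"gripper":-1}
    - {"dx":0,"dy":0,"dz":-0.11,"ax":0,"ay":0,"az":0,"gripper":-1}
    - {"dx":0,"dy":0,"dz":-0.11,"ax":0,"ay":0,"az":0,"gripper":-1}
  force: 60

```text
time: 20.9
eef_pos: [0.5322, 0.1928, 0.0828]
tcp_rot: [0.578, 0.816, -0.0, 0.001]
contact_force: [-3.3, 0.5, 4.6]
opening: 0.318
finger_force: 60.1
```

jog_arm:
  increments:
    - {"dx":0,"dy":0,"dz":0,"ax":0,"ay":0,"az":0,"gripper":-1}
    - {"dx":0,"dy":0,"dz":0,"ax":0,"ay":0,"az":0,"gripper":-1}

```text
time: 21.1
eef_pos: [0.5322, 0.1928, 0.0828]
tcp_rot: [0.578, 0.816, -0.0, 0.001]
contact_force: [-1.9, -0.7, 5.2]
opening: 0.322
finger_force: 60.2
```

jog_arm:
  increments:
    - {"dx":0,"dy":0,"dz":0.2,"ax":0,"ay":0,"az":0,"gripper":-1}
    - {"dx":0,"dy":0,"dz":0.5,"ax":0,"ay":0,"az":0,"gripper":-1}
    - {"dx":0,"dy":0,"dz":0.8,"ax":0,"ay":0,"az":0,"gripper":-1}
    - {"dx":0,"dy":0,"dz":1,"ax":0,"ay":0,"az":0,"gripper":-1}
    - {"dx":0,"dy":0,"dz":1,"ax":0,"ay":0,"az":0,"gripper":-1}
  force: 80

```text
time: 21.6
eef_pos: [0.534, 0.1931, 0.2051]
tcp_rot: [0.578, 0.816, 0.003, 0.003]
contact_force: [1.7, -0.2, -5.2]
opening: 0.314
finger_force: 80.2
```

jog_arm:
  increments:
    - {"dx":0,"dy":-0.35,"dz":0,"ax":0,"ay":0,"az":-0.05,"gripper":-1}
    - {"dx":0,"dy":-0.7,"dz":0,"ax":0,"ay":0,"az":-0.107,"gripper":-1}
    - {"dx":0,"dy":-0.98,"dz":0,"ax":0,"ay":0,"az":-0.107,"gripper":-1}
    - {"dx":0,"dy":-0.98,"dz":0,"ax":0,"ay":0,"az":-0.107,"gripper":-1}

```text
time: 22.0
eef_pos: [0.5305, 0.0717, 0.1984]
tcp_rot: [0.646, 0.764, -0.002, -0.001]
contact_force: [-0.2, 0.6, -6.1]
opening: 0.31
finger_force: 80.2
```

jog_arm:
  increments:
    - {"dx":0,"dy":-0.35,"dz":0,"ax":0,"ay":0,"az":-0.05,"gripper":-1}
    - {"dx":0,"dy":-0.7,"dz":0,"ax":0,"ay":0,"az":-0.107,"gripper":-1}
    - {"dx":0,"dy":-0.98,"dz":0,"ax":0,"ay":0,"az":-0.107,"gripper":-1}
    - {"dx":0,"dy":-0.98,"dz":0,"ax":0,"ay":0,"az":-0.107,"gripper":-1}

```text
time: 22.4
eef_pos: [0.5311, -0.0453, 0.1993]
tcp_rot: [0.708, 0.707, -0.002, -0.0]
contact_force: [-1.5, 0.7, -5.4]
opening: 0.317
finger_force: 80.2
```

jog_arm:
  increments:
    - {"dx":0,"dy":-0.35,"dz":0,"ax":0,"ay":0,"az":-0.05,"gripper":-1}
    - {"dx":-0.02,"dy":-0.7,"dz":0,"ax":0,"ay":0,"az":-0.107,"gripper":-1}
    - {"dx":-0.02,"dy":-0.98,"dz":0,"ax":0,"ay":0,"az":-0.107,"gripper":-1}
    - {"dx":-0.02,"dy":-0.98,"dz":0,"ax":0,"ay":0,"az":-0.107,"gripper":-1}
    - {"dx":-0.02,"dy":-0.98,"dz":0,"ax":0,"ay":0,"az":-0.107,"gripper":-1}

```text
time: 22.9
eef_pos: [0.5289, -0.1593, 0.1998]
tcp_rot: [0.763, 0.646, -0.0, -0.001]
contact_force: [1.0, 0.2, -5.6]
opening: 0.312
finger_force: 80.3
```

```bash
python3 - <<'E'
from h import *
step([.530,-.1612,.0768],R(-9.4,0))
c=imaging.read_camera("side");m,P=gold(c,.53,-.16,.07);q=m&(P[...,2]>.1);print(q.sum(),P[q].mean(0).round(4),np.percentile(P[q],[2,98],axis=0).round(3).tolist())
cv2.imwrite("pics/v1.png",cv2.resize(c["frame"][120:290,250:400],None,fx=3.5,fy=3.5,interpolation=cv2.INTER_CUBIC))
E
```

```text
d [ 0.01  -0.016 -1.025] a [-0.001 -0.002  0.001]
396 [ 0.5253 -0.1719  0.2003] [[0.512, -0.182, 0.156], [0.542, -0.151, 0.252]]
```

View pics/v1.png

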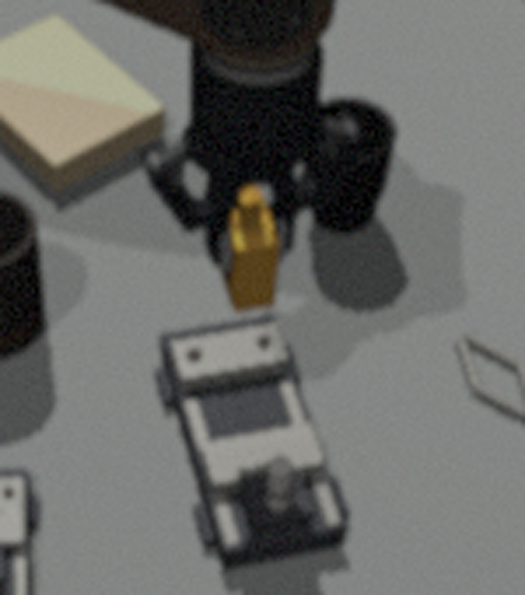

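The casting hangs upright above the open bed (casting at (255,255), bed at (245,405)), narrow side facing the jaws. Lowering.

jog_arm:
  increments:
    - {"dx":0.01,"dy":-0.015,"dz":-0.2,"ax":0,"ay":0,"az":0,"gripper":-1}
    - {"dx":0.01,"dy":-0.015,"dz":-0.4,"ax":0,"ay":0,"az":0,"gripper":-1}
    - {"dx":0.01,"dy":-0.015,"dz":-0.6,"ax":0,"ay":0,"az":0,"gripper":-1}
    - {"dx":0.01,"dy":-0.015,"dz":-0.75,"ax":0,"ay":0,"az":0,"gripper":-1}
    - {"dx":0.01,"dy":-0.015,"dz":-0.85,"ax":0,"ay":0,"az":0,"gripper":-1}
    - {"dx":0.01,"dy":-0.015,"dz":-0.92,"ax":0,"ay":0,"az":0,"gripper":-1}
    - {"dx":0.01,"dy":-0.015,"dz":-0.97,"ax":0,"ay":0,"az":0,"gripper":-1}
    - {"dx":0.01,"dy":-0.015,"dz":-0.97,"ax":0,"ay":0,"az":0,"gripper":-1}
    - {"dx":0.01,"dy":-0.015,"dz":-0.97,"ax":0,"ay":0,"az":0,"gripper":-1}

```text
time: 23.85
eef_pos: [0.5313, -0.1618, 0.0863]
tcp_rot: [0.763, 0.646, 0.0, 0.001]
contact_force: [-0.7, 0.2, -5.3]
opening: 0.318
finger_force: 80.4
```

jog_arm:
  increments:
    - {"dx":0,"dy":0,"dz":-0.03,"ax":0,"ay":0,"az":0,"gripper":-1}
    - {"dx":0,"dy":0,"dz":-0.045,"ax":0,"ay":0,"az":0,"gripper":-1}
    - {"dx":0,"dy":0,"dz":-0.045,"ax":0,"ay":0,"az":0,"gripper":-1}
    - {"dx":0,"dy":0,"dz":-0.045,"ax":0,"ay":0,"az":0,"gripper":-1}

```text
time: 24.25
eef_pos: [0.5309, -0.1619, 0.0806]
tcp_rot: [0.763, 0.646, -0.0, 0.001]
contact_force: [-0.0, 0.1, -5.0]
opening: 0.316
finger_force: 80.4
```

Another 4 mm or so to the bed, in small steps.

jog_arm:
  increments:
    - {"dx":0,"dy":0,"dz":-0.01,"ax":0,"ay":0,"az":0,"gripper":-1}
    - {"dx":0,"dy":0,"dz":-0.02,"ax":0,"ay":0,"az":0,"gripper":-1}
    - {"dx":0,"dy":0,"dz":-0.025,"ax":0,"ay":0,"az":0,"gripper":-1}
    - {"dx":0,"dy":0,"dz":-0.025,"ax":0,"ay":0,"az":0,"gripper":-1}

```text
time: 24.65
eef_pos: [0.5308, -0.1618, 0.0774]
tcp_rot: [0.763, 0.646, -0.0, 0.001]
contact_force: [0.2, 1.0, -5.0]
opening: 0.317
finger_force: 80.4
```

jog_arm:
  increments:
    - {"dx":0,"dy":0,"dz":-0.006,"ax":0,"ay":0,"az":0,"gripper":-1}
    - {"dx":0,"dy":0,"dz":-0.01,"ax":0,"ay":0,"az":0,"gripper":-1}
    - {"dx":0,"dy":0,"dz":-0.01,"ax":0,"ay":0,"az":0,"gripper":-1}

```text
time: 24.95
eef_pos: [0.531, -0.1619, 0.0769]
tcp_rot: [0.763, 0.646, -0.0, 0.001]
contact_force: [-2.5, 0.0, -1.2]
opening: 0.316
finger_force: 80.9
```

jog_arm:
  increments:
    - {"dx":0,"dy":0,"dz":0,"ax":0,"ay":0,"az":0,"gripper":-1}
    - {"dx":0,"dy":0,"dz":0,"ax":0,"ay":0,"az":0,"gripper":-0.2}
    - {"dx":0,"dy":0,"dz":0,"ax":0,"ay":0,"az":0,"gripper":0.2}
    - {"dx":0,"dy":0,"dz":0,"ax":0,"ay":0,"az":0,"gripper":0.4}
    - {"dx":0,"dy":0,"dz":0,"ax":0,"ay":0,"az":0,"gripper":0.4}
    - {"dx":0,"dy":0,"dz":0,"ax":0,"ay":0,"az":0,"gripper":0.4}
  force: 25

```text
time: 25.55
eef_pos: [0.5312, -0.162, 0.0766]
tcp_rot: [0.763, 0.646, -0.0, 0.001]
contact_force: [-0.1, -0.8, -0.6]
opening: 0.697
finger_force: 0.0
```

jog_arm:
  increments:
    - {"dx":0,"dy":0,"dz":0.2,"ax":0,"ay":0,"az":0,"gripper":0.4}
    - {"dx":0,"dy":0,"dz":0.5,"ax":0,"ay":0,"az":0,"gripper":0.4}
    - {"dx":0,"dy":0,"dz":0.8,"ax":0,"ay":0,"az":0,"gripper":0.4}
    - {"dx":0,"dy":0,"dz":1,"ax":0,"ay":0,"az":0,"gripper":0.2}
    - {"dx":-0.14,"dy":-0.3,"dz":1,"ax":0,"ay":0,"az":0,"gripper":0.2}
    - {"dx":-0.14,"dy":-0.72,"dz":1,"ax":0,"ay":0,"az":0,"gripper":0.2}
    - {"dx":-0.14,"dy":-0.72,"dz":1,"ax":0,"ay":0,"az":0,"gripper":0.2}
    - {"dx":-0.14,"dy":-0.72,"dz":1,"ax":0,"ay":0,"az":0,"gripper":0.2}

```text
time: 26.35
eef_pos: [0.5139, -0.2491, 0.1963]
tcp_rot: [0.764, 0.645, 0.0, 0.001]
contact_force: [-0.1, 0.6, -0.1]
opening: 0.6
finger_force: 0.0
```

```bash
python3 - <<'E'
from h import *
step([.5135,-.2485,.078],R(-9.4,0))
o=np.array([.5275,-.1765]);t=np.radians(-9.4);M=np.array([[np.cos(t),-np.sin(t)],[np.sin(t),np.cos(t)]])
c=imaging.read_camera("side");m,P=gold(c,.53,-.16,.06);L=(P[...,:2]-o)@M*1000;Z=P[...,2]
q=m&(Z>.095)&(Z<.115);print("stub",q.sum(),L[q].mean(0).round(1),Z[q].max());q=m&(Z<.09);print("block",L[q].mean(0).round(1),np.percentile(L[q],[3,97],axis=0).round(1).tolist(),np.percentile(Z[q],[2,98]).round(3))
E
```

```text
d [-0.003  0.005 -0.986] a [0.001 0.    0.002]
stub 13 [ 4.2 10. ] 0.10783793687069942
block [ 1.  -1.3] [[-13.0, -7.1], [13.1, 18.4]] [0.028 0.088]
```

jog_arm:
  increments:
    - {"dx":0,"dy":0,"dz":-0.35,"ax":0,"ay":0,"az":0,"gripper":0.2}
    - {"dx":0,"dy":0,"dz":-0.7,"ax":0,"ay":0,"az":0,"gripper":0.2}
    - {"dx":0,"dy":0,"dz":-0.9,"ax":0,"ay":0,"az":0,"gripper":0.2}
    - {"dx":0,"dy":0,"dz":-0.98,"ax":0,"ay":0,"az":0,"gripper":0.2}
    - {"dx":0,"dy":0,"dz":-0.98,"ax":0,"ay":0,"az":0,"gripper":-0.5}
    - {"dx":0,"dy":0,"dz":-0.98,"ax":0,"ay":0,"az":0,"gripper":-1}
    - {"dx":0,"dy":0,"dz":-0.98,"ax":0,"ay":0,"az":0,"gripper":-1}
    - {"dx":0,"dy":0,"dz":-0.98,"ax":0,"ay":0,"az":0,"gripper":-1}
    - {"dx":0,"dy":0,"dz":-0.98,"ax":0,"ay":0,"az":0,"gripper":-1}
  force: 45

```text
time: 27.3
eef_pos: [0.513, -0.248, 0.0805]
tcp_rot: [0.763, 0.647, -0.001, -0.001]
contact_force: [-8.0, 1.8, 4.4]
opening: 0.168
finger_force: 43.9
```

jog_arm:
  increments:
    - {"dx":0.003,"dy":0.02,"dz":0,"ax":0,"ay":0,"az":0,"gripper":-1}
    - {"dx":0.007,"dy":0.04,"dz":0,"ax":0,"ay":0,"az":0,"gripper":-1}
    - {"dx":0.007,"dy":0.04,"dz":0,"ax":0,"ay":0,"az":0,"gripper":-1}

```text
time: 27.6
eef_pos: [0.5137, -0.2439, 0.0805]
tcp_rot: [0.763, 0.647, -0.002, -0.0]
contact_force: [-7.1, -0.9, 2.9]
opening: 0.173
finger_force: 43.8
```

jog_arm:
  increments:
    - {"dx":0.002,"dy":0.01,"dz":0,"ax":0,"ay":0,"az":0,"gripper":-1}
    - {"dx":0.003,"dy":0.02,"dz":0,"ax":0,"ay":0,"az":0,"gripper":-1}
    - {"dx":0.005,"dy":0.03,"dz":0,"ax":0,"ay":0,"az":0,"gripper":-1}
    - {"dx":0.006,"dy":0.036,"dz":0,"ax":0,"ay":0,"az":0,"gripper":-1}
    - {"dx":0.006,"dy":0.036,"dz":0,"ax":0,"ay":0,"az":0,"gripper":-1}

```text
time: 28.1
eef_pos: [0.5145, -0.2399, 0.0806]
tcp_rot: [0.763, 0.647, -0.002, -0.0]
contact_force: [-7.2, -1.5, 2.8]
opening: 0.169
finger_force: 43.8
```

jog_arm:
  increments:
    - {"dx":0.001,"dy":0.007,"dz":0,"ax":0,"ay":0,"az":0,"gripper":-1}
    - {"dx":0.002,"dy":0.013,"dz":0,"ax":0,"ay":0,"az":0,"gripper":-1}
    - {"dx":0.002,"dy":0.013,"dz":0,"ax":0,"ay":0,"az":0,"gripper":-1}

```text
time: 28.4
eef_pos: [0.5147, -0.2383, 0.0806]
tcp_rot: [0.763, 0.647, -0.002, 0.0]
contact_force: [-6.5, -1.8, 2.5]
opening: 0.165
finger_force: 43.8
```

jog_arm:
  increments:
    - {"dx":0.001,"dy":0.007,"dz":0,"ax":0,"ay":0,"az":0,"gripper":-1}
    - {"dx":0.002,"dy":0.01,"dz":0,"ax":0,"ay":0,"az":0,"gripper":-1}
    - {"dx":0.002,"dy":0.01,"dz":0,"ax":0,"ay":0,"az":0,"gripper":-1}

```text
time: 28.7
eef_pos: [0.5149, -0.2371, 0.0805]
tcp_rot: [0.763, 0.647, -0.002, -0.0]
contact_force: [-8.1, -1.9, 2.3]
opening: 0.169
finger_force: 43.9
```

jog_arm:
  increments:
    - {"dx":0.001,"dy":0.007,"dz":0,"ax":0,"ay":0,"az":0,"gripper":-1}
    - {"dx":0.002,"dy":0.013,"dz":0,"ax":0,"ay":0,"az":0,"gripper":-1}
    - {"dx":0.002,"dy":0.013,"dz":0,"ax":0,"ay":0,"az":0,"gripper":-1}

```text
time: 29.0
eef_pos: [0.5151, -0.2364, 0.0805]
tcp_rot: [0.762, 0.647, -0.003, 0.001]
contact_force: [-8.1, -4.6, 1.6]
opening: 0.169
finger_force: 43.8
```

jog_arm:
  increments:
    - {"dx":0.001,"dy":0.007,"dz":0,"ax":0,"ay":0,"az":0,"gripper":-1}
    - {"dx":0.002,"dy":0.01,"dz":0,"ax":0,"ay":0,"az":0,"gripper":-1}
    - {"dx":0.002,"dy":0.01,"dz":0,"ax":0,"ay":0,"az":0,"gripper":-1}

```text
time: 29.3
eef_pos: [0.5152, -0.2355, 0.0806]
tcp_rot: [0.762, 0.647, -0.003, 0.001]
contact_force: [-8.1, -4.9, 2.2]
opening: 0.171
finger_force: 43.9
```

jog_arm:
  increments:
    - {"dx":0.001,"dy":0.007,"dz":0,"ax":0,"ay":0,"az":0,"gripper":-1}
    - {"dx":0.002,"dy":0.01,"dz":0,"ax":0,"ay":0,"az":0,"gripper":-1}
    - {"dx":0.002,"dy":0.01,"dz":0,"ax":0,"ay":0,"az":0,"gripper":-1}

```text
time: 29.6
eef_pos: [0.5153, -0.2353, 0.0806]
tcp_rot: [0.762, 0.647, -0.004, 0.002]
contact_force: [-9.3, -8.1, 0.4]
opening: 0.17
finger_force: 43.8
```

jog_arm:
  increments:
    - {"dx":0.001,"dy":0.007,"dz":0,"ax":0,"ay":0,"az":0,"gripper":-1}
    - {"dx":0.002,"dy":0.012,"dz":0,"ax":0,"ay":0,"az":0,"gripper":-1}
    - {"dx":0.002,"dy":0.012,"dz":0,"ax":0,"ay":0,"az":0,"gripper":-1}

```text
time: 29.9
eef_pos: [0.5153, -0.2352, 0.0806]
tcp_rot: [0.762, 0.648, -0.005, 0.003]
contact_force: [-9.7, -12.1, -0.2]
opening: 0.171
finger_force: 43.9
```

jog_arm:
  increments:
    - {"dx":0.001,"dy":0.007,"dz":0,"ax":0,"ay":0,"az":0,"gripper":-1}
    - {"dx":0.002,"dy":0.012,"dz":0,"ax":0,"ay":0,"az":0,"gripper":-1}
    - {"dx":0.002,"dy":0.012,"dz":0,"ax":0,"ay":0,"az":0,"gripper":-1}

```text
time: 30.2
eef_pos: [0.5153, -0.2351, 0.0806]
tcp_rot: [0.762, 0.648, -0.006, 0.004]
contact_force: [-11.5, -16.6, -3.2]
opening: 0.169
finger_force: 43.9
```

```bash
cat > v.py <<'E'
from h import *
import sys
o=np.array([.5275,-.1765]);t=np.radians(-9.4);M=np.array([[np.cos(t),-np.sin(t)],[np.sin(t),np.cos(t)]])
for n in sys.argv[2:]:
    c=imaging.read_camera(n);m,P=gold(c,.53,-.16,.06);L=(P[...,:2]-o)@M*1000;Z=P[...,2]
    cv2.imwrite(f"pics/{sys.argv[1]}_{n}.png",cv2.resize(c["frame"][170:290,280:430],None,fx=4,fy=4,interpolation=cv2.INTER_CUBIC))
    q=m&(Z>.075)&(Z<.094);v,u=np.nonzero(q);r=ray(c,np.c_[u,v],.084);print(n,"top",len(u),rect((r[:,:2]-o)@M) if len(u) else 0)
    q=m&(Z>.096)&(Z<.115);v,u=np.nonzero(q);r=ray(c,np.c_[u,v],.106);print("stub",len(u),((r[:,:2]-o)@M*1000).mean(0).round(1) if len(u) else 0)
    q=(Z>.034)&(Z<.043)&(abs(L[...,0])<34)&(L[...,1]<15)&(L[...,1]>-50);print("jaw",np.percentile(L[q][:,1],[2,98]).round(1) if q.any() else 0)
E
python3 v.py w side
```

```text
side top 0 0
stub 0 0
jaw [-49.2   8.1]
```

jog_arm:
  increments:
    - {"dx":0,"dy":0,"dz":0,"ax":0,"ay":0,"az":0,"gripper":-0.4}
    - {"dx":0,"dy":0,"dz":0,"ax":0,"ay":0,"az":0,"gripper":0.2}
    - {"dx":0,"dy":0,"dz":0,"ax":0,"ay":0,"az":0,"gripper":0.2}
    - {"dx":0,"dy":0,"dz":0,"ax":0,"ay":0,"az":0,"gripper":0.2}
    - {"dx":0,"dy":0,"dz":0.3,"ax":0,"ay":0,"az":0,"gripper":0.2}
    - {"dx":0,"dy":0,"dz":0.7,"ax":0,"ay":0,"az":0,"gripper":0.2}
    - {"dx":0,"dy":0,"dz":1,"ax":0,"ay":0,"az":0,"gripper":0.2}
    - {"dx":0,"dy":0,"dz":1,"ax":0,"ay":0,"az":0,"gripper":0.2}

```text
time: 31.05
eef_pos: [0.5209, -0.2311, 0.2064]
tcp_rot: [0.763, 0.647, 0.002, 0.007]
contact_force: [0.1, -0.4, 0.7]
opening: 0.602
finger_force: 0.0
```

jog_arm:
  increments:
    - {"dx":-0.2,"dy":-0.9,"dz":0.4,"ax":0,"ay":0,"az":0,"gripper":0.2}
    - {"dx":-0.2,"dy":-0.9,"dz":0.4,"ax":0,"ay":0,"az":0,"gripper":0.2}
    - {"dx":-0.2,"dy":-0.9,"dz":0.4,"ax":0,"ay":0,"az":0,"gripper":0.2}
    - {"dx":-0.2,"dy":-0.9,"dz":0.4,"ax":0,"ay":0,"az":0,"gripper":0.2}

```text
time: 31.45
eef_pos: [0.4934, -0.3398, 0.2479]
tcp_rot: [0.764, 0.645, 0.0, 0.002]
contact_force: [-0.1, 0.6, -0.1]
opening: 0.599
finger_force: 0.0
```

jog_arm:
  increments:
    - {"dx":-0.2,"dy":-0.9,"dz":0,"ax":0,"ay":0,"az":0,"gripper":0.2}
    - {"dx":-0.2,"dy":-0.9,"dz":0,"ax":0,"ay":0,"az":0,"gripper":0.2}
    - {"dx":-0.2,"dy":-0.9,"dz":0,"ax":0,"ay":0,"az":0,"gripper":0.2}
    - {"dx":-0.2,"dy":-0.9,"dz":0,"ax":0,"ay":0,"az":0,"gripper":0.2}

```text
time: 31.85
eef_pos: [0.469, -0.4453, 0.2448]
tcp_rot: [0.764, 0.646, 0.0, -0.001]
contact_force: [-0.8, 0.8, -0.8]
opening: 0.597
finger_force: 0.0
```

```bash
python3 v.py x top side; python3 -c "
import cv2,numpy as np
cv2.imwrite('pics/x.png',cv2.resize(np.hstack([cv2.imread('pics/x_top.png'),cv2.imread('pics/x_side.png')]),(798,320)))"
```

```text
top top 226 (array([ 2.5, 19.2]), array([42.7, 28.1]), 89.7)
stub 51 [ 2.4 18.5]
jaw [-48.6  -4.3]
side top 40 (array([-8.1,  1.7]), array([14. , 27.2]), 6.9)
stub 0 0
jaw [-47.8  -2. ]
```

View pics/x.png

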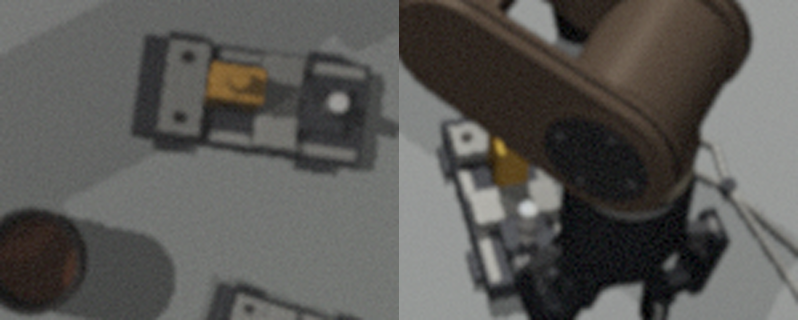

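The casting is clamped upright against the fixed jaw (top crop (237,85)). It sits about 2.5 mm off the middle of the jaws' width and is square to them. The jaw face lies at its near side and the arm is clear.

```bash
python3 -c "
from plant import job;print(job.sign_off())"
```

```text
the job is handed in; nothing more can be done
None
```

The casting stood on the refractory block sprue-up and was released, and is now clamped upright in the vice, snug against the fixed jaw and about 2.5 mm off the middle of the jaws' width; the job is handed in at about 32 s.

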